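# Seat a fixture plate on its two locating pins

### The arm

A 6-joint arm with a two-finger parallel gripper is mounted at the origin on the work surface. World frame = base frame: x ahead of the robot, y to its left, z up, the work surface at z = 0. Lengths are in m, angles in rad, forces in N, time in s.
With the tool pointing down it reaches from about 0.375 to 0.9 m from the base axis. Payload 3.1 kg.
Tool frame: the origin (TCP) lies on the centre line of the jaws, within the pads' length; the fingertips stand robot.tcp_to_tips ahead of it and the grasp point (between the pads) lies 3 mm ahead of it (robot.tcp_to_tips is the distance from the TCP to the fingertips, in m); z points along the fingers, y is the line along which they close (so a half turn about z gives the same grasp; the last joint's range is limited). The gripper opens to 87 mm and grips with 3 to 60 N. Pads are 19 mm wide; open, the fingers measure 117 mm over their backs; the gripper's body (75 mm by 190 mm) begins 51 mm behind the grasp point.
Start: joints at [1.04, 0.527, 1.433, -0, 1.181, -0.178], TCP at [0.215, 0.587, 0.245] pointing down, gripper open.
Joint ranges: [-3.08, 3.08], [-0.75, 2.2], [0.22, 2.44], [-1.43, 4.57], [0, 2.65], [-2.85, 2.85]. Speed limits (rad/s): [2.79, 2.79, 3.14, 3.14, 3.14, 3.14].

### API

Orientations are given as a unit quaternion [x, y, z, w].
In Python, from rig import robot gives the robot as it stands. The module is installed in compiled form; this text tells all that it offers.
- The arm moves only by the shell command python3 -m jog 'ROWS' [FORCE]. ROWS is JSON, one flat list of numbers, 5 for each row, row after row: the finger opening in m, from 0 to 0.087, then the shift along the tool's x, y, z in m, then the turn about the tool's z in units of 10 degrees (1.0 is 10 degrees). In form: [claw, x, y, z, roll, claw, x, y, z, roll, ...]. A call has 1 to 20 rows; each row shifts and turns the commanded pose from where the row before left it, along the tool's axes as they then stand; what a row does not reach is not made up. A row lasts 1/8 s, in which the tool goes at most 62.5 mm and 10.7 degrees, less where a joint would pass 70% of its speed; a pose out of reach is approached as far as the arm can. A call with a gripper value outside its range is refused whole. The fingers move at their own pace and stop on an object; FORCE is the grip in N (left out, the last holds). Time passes only in rows, so rows that do not move let the fingers close. It gives the time, the measured TCP pose, the force, the opening and the grip force at its end, in the units of the state.
- robot.get_obs(): the state, without advancing time (a new reading comes with each control period).
- robot.camera(name): name is "scene" or "top" or "wrist"; returns the picture (480x640x3 uint8, blue, green, red); there is no depth.
- robot.camera_model(name): a dict with "fx", "fy", "cx", "cy" (pixels), "distortion" ([k1, k2, p1, p2, k3] as OpenCV has them; the pictures are not rectified), "R" (3x3) and "t" (3): a world point X has camera coordinates R X + t; the wrist camera has in their place "tool_from_camera" (4x4, takes a point from camera to tool coordinates, whose origin is the TCP and whose axes are the flange's). Camera axes: x right, y down, z forward; pixel columns grow to the right and rows downward; lengths in m; the calibration is good to about 2 mm. A picture is of the moment at which its call begins: read the wrist's pose just before it. camera_model takes no time and is no camera call.
- robot.hand_in(): hands the job in; it is judged then, once.
Trained networks look in the newest picture that a camera, given by its name, has taken for a name from the list of things; names that differ only in an ending like _2 or _b are one class to them, and where a whole thing is asked for, a point or a joint stands for the part that bears it (a point fixed in the world has none). Each returns a list of dicts, best first, with "conf" (0 to 1); they miss things now and then, are a little off and sometimes report something else, mostly with a low value. They report only what shows in the picture. A call takes as long as a camera call. They do not tell look-alikes from the thing itself.
- robot.look_for(camera, label): "extent" ([centre column, centre row, width, height] in pixels, round what is visible of it).
- robot.outline_of(camera, label): "region" (480x640 bool, what is visible of it) and "extent" ([centre column, centre row, width, height] in pixels, round what is visible of it).
The state is a dict: "time": time; "q": joint angles; "joint_velocities": joint speeds; "joint_torque": joint torques, N m; "position": TCP position; "tool_rot": TCP orientation; "ft_force": force on the tool from outside, world axes, zero at the start; "moment": the same for the moment, N m; "grip_width": finger opening in m; "grip_force": force on a finger pad.
Only numpy, scipy, OpenCV 4.12 (cv2) and the standard library are available. Lean on these libraries where they do the work, as an engineer would, in place of code of your own. Each camera call takes 0.05 s, during which the arm holds its last target. There are 200 camera calls.

### The job

The aluminium fixture plate has been set down askew and is riding on top of the two locating pins of the steel fixture base. Nudge it sideways with your fingertips until both of its holes drop over the pins and it lies flat on the base. Push on the plate only, do not pick it up, do not touch the vee block clamped on it, and leave the other things on the bench where they are.

Things in the scene. Friction and masses are not known exactly. Their poses are not given: they have to be found in the camera images.
- base: Fixture base: dark steel slab bolted to the bench, 220 (its x) by 300 (its y) by 20 mm high. Origin at the centre of its underside, z up; top face 20 mm above it. Never moves. Scribed lines at the edge middles mark its x and y axes. Two steel locating pins stand on the top face at y = +70 and -70 mm, x = 0: 12 mm diameter, 7 mm tall, the upper 3 mm a 45 degree cone narrowing to 6 mm.
- round_pin (a point): Tip of the pin at the base's y = +70 mm (7 mm above the top face); the plate's round hole belongs on it.
- slot_pin (a point): Tip of the pin at the base's y = -70 mm (7 mm above the top face); the plate's slot belongs on it.
- plate: Loose aluminium fixture plate, 110 (its x) by 180 (its y) by 12 mm thick, about 0.85 kg with its vee block; origin at the centre of its underside, z out of its upper face. Seated, its origin is on the base's axis at the top face, axes parallel to the base's. Starts 12 to 24 mm off towards the base's -x (robot side), up to 16 mm off along y, turned up to 9 degrees.
- round_hole (a point): Centre, at the underside, of the plate's round through hole of 13 mm (plate's x = 0, y = +70 mm). At the start the plate leans on both pin tips and its low -x edge rests on the base, tilted about 6 degrees; it drops by itself when both holes come within about 2 mm of their pins.
- slot_hole (a point): Centre, at the underside, of the plate's through slot with rounded ends, 13 (x) by 19 (y) mm (plate's x = 0, y = -70 mm). The dark discs at the plate's four corners are screws, not holes; fine scribed lines at its edge middles mark its x and y axes. Friction of the plate on the base and pins is about 0.6.
- vee_block: Dark steel vee block with a turned steel part (18 mm bar, along the plate's y) held under a strap with two cap screws, screwed to the middle of the plate's upper face: 48 (x) by 76 (y, with the bar) by 37 mm high; origin at the centre of its underside. Not to be touched.
- setup_block: Steel setup block with holes, 76 x 51 x 25 mm, lying on the bench beside the base. Leave alone. Origin at the centre of its underside.
- oil_bottle: White plastic oil bottle, 54 mm diameter, 150 mm tall, standing on the bench beside the base. Leave alone. Origin at the centre of its underside.
- hex_key: T-handle hex key lying on the bench beside the base, 160 mm long along its x, black 80 mm crossbar at its -x end. Leave alone. Origin on the bench under the middle of its shaft.
Not all that is in view belongs to the job. Of the things like the plate, leave any that is purple; of the rest the smaller one is meant.

How it is judged:
By the outcome, as a careful person would: the job done as asked, in the order asked, and still so for the second after the job is handed in, with the robot touching nothing.
It also fails if it takes over 72 s, if anything falls off the work surface, if the arm or the gripper's body presses on something with over 40 N, if the wrist force passes 120 N, or if a joint passes its speed limit or range.

## Working session

There is one attempt and no reset: what is moved stays moved. The work goes in short steps, Python scripts to look and compute and a shell command to move; the robot and the scene stay as the last step left them, time stands still between calls to the robot, and variables do not carry over. Pictures are saved under pics/ and viewed, at most 10 in all, crops included, and the job is handed in when it is done.

```bash
mkdir -p pics
python3 - <<'E'
from rig import robot
import cv2,numpy as np
o=robot.get_obs(); print(o['time'],o['position'],o['tool_rot'],robot.tcp_to_tips,o['ft_force'])
for c in ('top','scene'):
    im=robot.camera(c); cv2.imwrite(f'pics/{c}0.png',im)
    for l in ('plate','base','vee_block','round_pin','round_hole','slot_hole'):
        print(c,l,[(round(d['conf'],2),np.round(d['extent']).tolist()) for d in robot.look_for(c,l)[:4]])
    m=robot.camera_model(c); print({k:np.round(v,4).tolist() for k,v in m.items()})
E
```

```text
0.0 [0.21499425 0.58614131 0.24356784] [ 1.74993043e-01  9.84569088e-01 -1.00135057e-03 -3.77613301e-04] 0.022 [-0.09402427 -0.23927765 -0.16281998]
top plate [(0.96, [326.0, 314.0, 56.0, 78.0]), (0.79, [463.0, 316.0, 90.0, 107.0]), (0.76, [347.0, 222.0, 75.0, 52.0])]
top base [(0.91, [347.0, 216.0, 116.0, 88.0])]
top vee_block [(0.97, [345.0, 219.0, 31.0, 24.0]), (0.66, [464.0, 312.0, 34.0, 35.0]), (0.57, [327.0, 317.0, 21.0, 28.0])]
top round_pin [(0.82, [346.0, 213.0, 121.0, 88.0])]
top round_hole [(0.88, [345.0, 221.0, 74.0, 51.0]), (0.85, [464.0, 313.0, 93.0, 117.0]), (0.72, [326.0, 313.0, 53.0, 73.0]), (0.15, [471.0, 220.0, 38.0, 23.0])]
top slot_hole [(0.71, [346.0, 222.0, 75.0, 58.0]), (0.69, [329.0, 313.0, 50.0, 76.0]), (0.63, [463.0, 314.0, 95.0, 108.0])]
{'fx': 530.786, 'fy': 530.786, 'cx': 319.7582, 'cy': 243.4183, 'distortion': [-0.1557, 0.0, 0.0, 0.0, 0.0], 'R': [[-0.0149, -0.9999, -0.0023], [-0.9948, 0.0151, -0.1012], [0.1012, 0.0008, -0.9949]], 't': [0.0284, 0.5156, 1.3307]}
scene plate [(0.84, [240.0, 171.0, 106.0, 63.0]), (0.84, [355.0, 211.0, 77.0, 60.0]), (0.81, [
[... 152 characters left out ...]
 34.0, 29.0]), (0.69, [296.0, 250.0, 33.0, 27.0]), (0.61, [354.0, 205.0, 24.0, 24.0]), (0.39, [288.0, 276.0, 157.0, 108.0])]
scene round_pin [(0.72, [286.0, 275.0, 164.0, 112.0])]
scene round_hole [(0.89, [293.0, 260.0, 90.0, 62.0]), (0.64, [240.0, 174.0, 106.0, 67.0]), (0.61, [355.0, 212.0, 75.0, 59.0])]
scene slot_hole [(0.88, [239.0, 175.0, 105.0, 65.0]), (0.86, [296.0, 259.0, 96.0, 62.0]), (0.69, [356.0, 212.0, 76.0, 55.0]), (0.18, [287.0, 277.0, 164.0, 113.0])]
{'fx': 527.6826, 'fy': 527.6826, 'cx': 323.9163, 'cy': 237.3417, 'distortion': [0.0395, 0.0, 0.0, 0.0, 0.0], 'R': [[-0.4248, 0.9051, -0.0184], [0.655, 0.2932, -0.6964], [-0.6249, -0.3079, -0.7174]], 't': [0.2181, -0.295, 1.5663]}
```

Run:
```python
import cv2
im=cv2.imread('pics/top0.png')[140:390,240:560]
cv2.imwrite('pics/top0c.png',cv2.resize(im,(768,600),interpolation=cv2.INTER_CUBIC))
```

```text
(no output)
```

View pics/top0c.png

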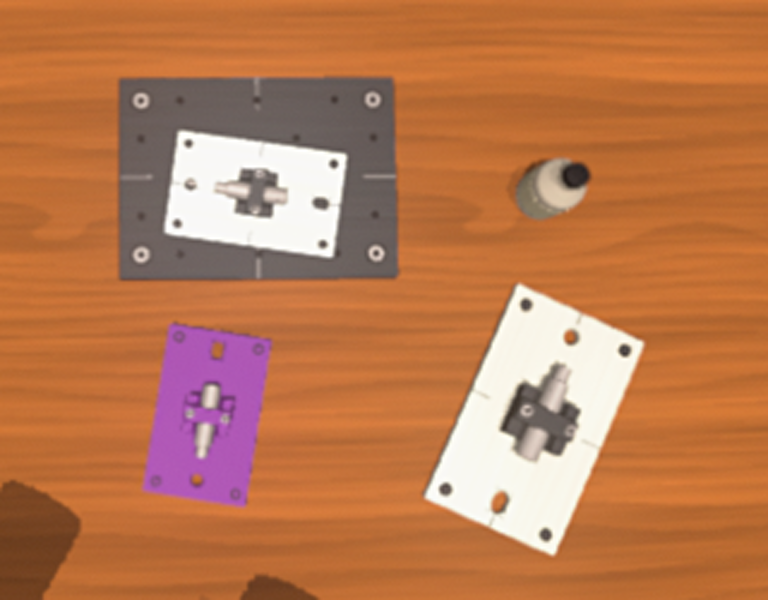

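The top view shows the base at crop (120–397, 77–279), carrying the target plate. The plate is white and the smaller of the two white ones. Its round hole is at crop (190,184) and its slot at (321,203). The purple plate and the large white plate are decoys. I'll locate the base roughly, then look from close by.

```bash
cat > h.py <<'E'
from rig import robot
import cv2,numpy as np
from scipy.spatial.transform import Rotation as Rn
def cam(c):
    m=robot.camera_model(c); K=np.array([[m['fx'],0,m['cx']],[0,m['fy'],m['cy']],[0,0,1]]); D=np.array(m['distortion'])
    if c=='wrist':
        o=robot.get_obs(); T=np.eye(4); T[:3,:3]=Rn.from_quat(o['tool_rot']).as_matrix(); T[:3,3]=o['position']
        W=np.linalg.inv(T@np.array(m['tool_from_camera'])); return K,D,W[:3,:3],W[:3,3]
    return K,D,np.array(m['R']),np.array(m['t'])
def unproj(C,px,z):
    K,D,R,t=C; px=np.array(px,float).reshape(-1,1,2)
    n=cv2.undistortPoints(px,K,D).reshape(-1,2); d=np.c_[n,np.ones(len(n))]@R; c=-R.T@t
    return c+d*((np.asarray(z)-c[2])/d[:,2])[:,None]
def proj(C,X):
    K,D,R,t=C; return cv2.projectPoints(np.array(X,float).reshape(-1,3),cv2.Rodrigues(R)[0],t,K,D)[0].reshape(-1,2)
E
python3 - <<'E'
from h import *
f=lambda L:[(240+a/2.4,140+b/2.4) for a,b in L]
C=cam('top')
print('base corners',unproj(C,f([(119,77),(393,77),(397,279),(119,279)]),.02).round(4).tolist())
print('lines L R T B',unproj(C,f([(120,177),(395,177),(257,79),(258,278)]),.02).round(4).tolist())
print('plate holes',unproj(C,f([(190,184),(321,203)]),.038).round(4).tolist())
print('plate corners',unproj(C,f([(178,131),(347,154),(333,257),(165,234)]),[.043,.043,.032,.032]).round(4).tolist())
print(np.array(robot.camera_model('wrist')['tool_from_camera']).round(3).tolist())
print(Rn.from_quat(robot.get_obs()['tool_rot']).as_matrix().round(3).tolist())
E
```

```text
base corners [[0.7051, 0.0967, 0.02], [0.7011, -0.2022, 0.02], [0.4801, -0.1991, 0.02], [0.4847, 0.0985, 0.02]]
lines L R T B [[0.5948, 0.0964, 0.02], [0.5906, -0.2005, 0.02], [0.7005, -0.0535, 0.02], [0.4835, -0.05, 0.02]]
plate holes [[0.5833, 0.0211, 0.038], [0.5609, -0.1176, 0.038]]
plate corners [[0.6397, 0.033, 0.043], [0.6124, -0.1462, 0.043], [0.5037, -0.1295, 0.032], [0.5309, 0.0485, 0.032]]
[[0.0, -0.963, -0.27, 0.075], [1.0, -0.0, 0.001, -0.0], [-0.001, -0.27, 0.963, -0.139], [0.0, 0.0, 0.0, 1.0]]
[[-0.939, 0.345, 0.0], [0.345, 0.939, 0.0], [-0.0, 0.0, -1.0]]
```

```bash
python3 -m jog '[0.087,0,0,-0.028,-0.97, 0.087,0,0,-0.028,-0.97, 0.087,-0.024,-0.045,0,0, 0.087,-0.024,-0.045,0,0, 0.087,-0.024,-0.045,0,0, 0.087,-0.024,-0.045,0,0, 0.087,-0.024,-0.045,0,0, 0.087,-0.024,-0.045,0,0, 0.087,-0.024,-0.045,0,0, 0.087,-0.024,-0.045,0,0, 0.087,-0.024,-0.045,0,0, 0.087,-0.024,-0.045,0,0, 0.087,-0.024,-0.045,0,0, 0.087,-0.024,-0.045,0,0, 0.087,-0.024,-0.045,0,0, 0.087,-0.024,-0.045,0,0, 0.087,0,0,0,0, 0.087,0,0,0,0]'
python3 - <<'E'
from h import *
C=cam('wrist'); print(robot.get_obs()['position'],Rn.from_quat(robot.get_obs()['tool_rot']).as_matrix().round(4).tolist())
im=robot.camera('wrist'); cv2.imwrite('pics/w1.png',im); np.savez('pics/w1.npz',K=C[0],D=C[1],R=C[2],t=C[3])
E
```

```text
time: 2.95
position: [0.5424, -0.0474, 0.3003]
tool_rot: [0.007, 1.0, 0.0, -0.001]
ft_force: [-0.7, -0.6, -1.1]
grip_width: 0.0873
grip_force: 0.0
[ 0.54240234 -0.04739331  0.30027392] [[-0.9999, 0.0138, -0.0012], [0.0138, 0.9999, 0.0009], [0.0012, 0.0009, -1.0]]
```

View pics/w1.png

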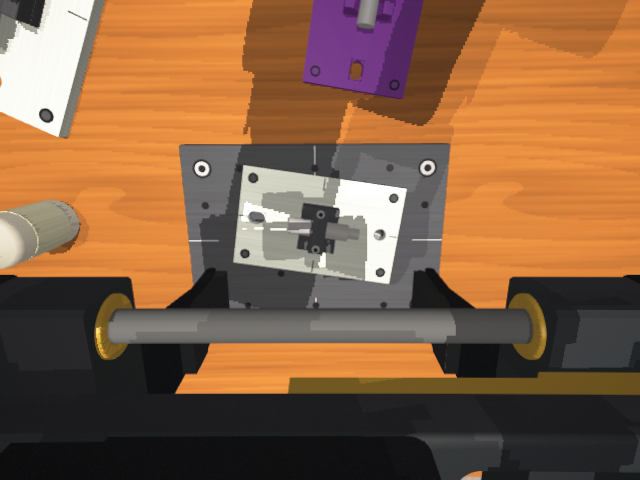

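The wrist view has image up towards the robot. The base's near edge runs from (180,145) to (450,145), and its y-axis scribes are at row 240. The round hole is near (380,235) and the slot near (256,217). I'll zoom in for a fit.

Run:
```python
import cv2
im=cv2.imread('pics/w1.png')[135:310,175:455]
cv2.imwrite('pics/w1c.png',cv2.resize(im,None,fx=2.8,fy=2.8,interpolation=cv2.INTER_CUBIC))
```

```text
(no output)
```

View pics/w1c.png

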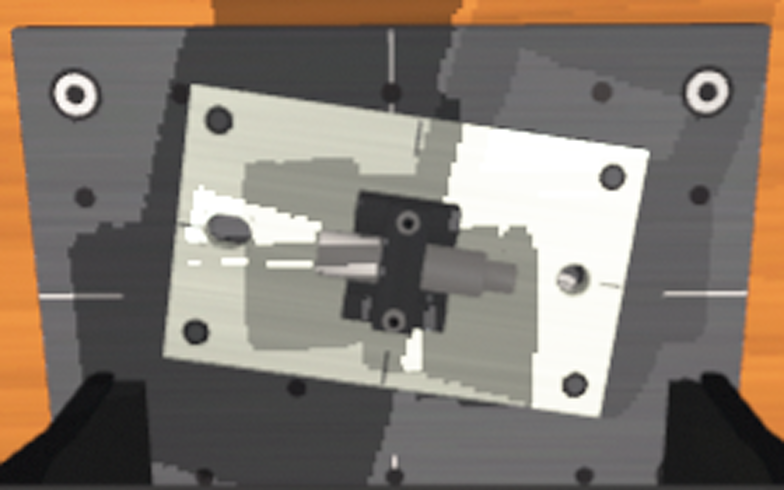

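```bash
cat > fit.py <<'E'
from h import *
from scipy.optimize import least_squares
BC=np.array([[-110,-150,20],[-110,150,20],[0,-150,20],[0,150,20],[-110,0,20]])/1e3
def Bw(p,X):
    c,s=np.cos(p[2]),np.sin(p[2]); return np.c_[p[0]+c*X[:,0]-s*X[:,1],p[1]+s*X[:,0]+c*X[:,1],X[:,2]]
def fit_base(C,px):
    r=least_squares(lambda p:(proj(C,Bw(p,BC[:len(px)]))-px).ravel(),[.593,-.0515,-.014]); return r
PX=np.array([[-55,-90],[-55,90],[55,90],[55,-90],[0,70],[0,-70]])/1e3
def plate_pts(q,flat=False,P=PX,zt=.012):
    # q: x,y,yaw in base frame; leaning on the pins (pin line x=0) and lowest corner
    c,s=np.cos(q[2]),np.sin(q[2]); R=np.array([[c,-s],[s,c]])
    lo=(PX[:4]@R.T)[:,0].min()+q[0]
    a=0 if flat else np.arctan2(.007,-.003-lo)
    XY=P@R.T+q[:2]; z=np.maximum(0,0)+ (XY[:,0]-lo)*np.tan(a)
    return np.c_[XY[:,0]-zt*np.sin(a),XY[:,1],.02+z+zt*np.cos(a)],a
def fit_plate(C,b,px,flat=False,idx=range(6),**k):
    idx=list(idx); return least_squares(lambda q:(proj(C,Bw(b,plate_pts(q,flat)[0][idx]))-px).ravel(),[-.02,0,-.1])
def report(b,q,flat=False):
    U=plate_pts(q,flat,zt=0)[0]
    print('base',np.round(b,4),'plate mm/deg',np.round(q[:2]*1e3,1),np.degrees(q[2]).round(2),'hole err mm round/slot',((U[4:,:2]-[[0,.07],[0,-.07]])*1e3).round(1).tolist())
    print('world corners',Bw(b,U[:4]).round(4).tolist())
E
python3 - <<'E'
from fit import *
d=np.load('pics/w1.npz'); C=(d['K'],d['D'],d['R'],d['t'])
f=lambda L:np.array([(175+(a+.5)/2.8-.5,135+(b+.5)/2.8-.5) for a,b in L])
rb=fit_base(C,f([(13,27),(769,25),(39,296),(747,293),(391,28)])); print(rb.fun.round(1))
rp=fit_plate(C,rb.x,f([(190,85),(649,150),(601,417),(164,357),(573,279),(228,230)])); print(rp.fun.round(1)); report(rb.x,rp.x)
print(np.degrees(plate_pts(rp.x)[1]))
E
```

```text
[-1.9  0.3  1.9  0.1 -1.1  0.3  1.1  0.4  0.1 -0.4]
[ 0.2 -0.4  0.  -0.2 -0.3 -0.2 -0.2  0.2  0.6  0.2 -0.4  0.4]
base [ 0.5949 -0.0533 -0.0103] plate mm/deg [-21.    3.8] -8.21 hole err mm round/slot [[-11.0, 3.1], [-31.0, 4.5]]
world corners [[0.5058, -0.1299, 0.02], [0.5333, 0.048, 0.0221], [0.642, 0.0312, 0.031], [0.6145, -0.1467, 0.0289]]
4.692986356899874
```

```bash
python3 -m jog '[0.087,0.0287,-0.0028,0.03,-0.02, 0.087,0.0287,-0.0029,0.04,0, 0.087,0,0,0.05,0, 0.087,0,0,0.05,0, 0.087,0,0,0.04,0, 0.087,0,0,0.03,0, 0.087,0,0,0.012,0, 0.087,0,0,0,0, 0.087,0,0,0,0]'
```

```text
time: 4.12
position: [0.4862, -0.0526, 0.0497]
tool_rot: [0.005, 1.0, -0.0, 0.001]
ft_force: [-0.6, -0.1, 0.5]
grip_width: 0.0869
grip_force: 0.0
```

```bash
python3 -m jog '[0.087,-0.006,0,0.002,0, 0.087,-0.003,0,0,0, 0.087,-0.003,0,0,0, 0.087,-0.003,0,0,0, 0.087,-0.003,0,0,0, 0.087,-0.003,0,0,0, 0.087,-0.003,0,0,0, 0.087,0,0,0,0]'; python3 -m jog '[0.087,-0.003,0,0,0, 0.087,-0.003,0,0,0, 0.087,-0.003,0,0,0, 0.087,-0.003,0,0,0, 0.087,-0.002,0,0,0, 0.087,0,0,0,0, 0.087,0,0,0,0]'
```

```text
time: 5.12
position: [0.5079, -0.0527, 0.0462]
tool_rot: [0.005, 1.0, 0.0, -0.002]
ft_force: [-4.1, -2.4, 0.0]
grip_width: 0.0869
grip_force: 1.9
time: 6.0
position: [0.5233, -0.0529, 0.0465]
tool_rot: [0.005, 1.0, 0.0, -0.0]
ft_force: [-4.6, -1.4, 0.0]
grip_width: 0.0871
grip_force: 2.1
```

```bash
python3 -m jog '[0.087,0.012,0,0,0, 0.087,0,0,-0.05,0, 0.087,0,0,-0.05,0, 0.087,-0.02,0,-0.05,0, 0.087,-0.04,0,-0.05,0, 0.087,0,0,0,0, 0.087,0,0,0,0]'
cat > snap.py <<'E'
from h import *
import sys
n=sys.argv[1]; C=cam('wrist'); im=robot.camera('wrist'); np.savez(f'pics/{n}.npz',K=C[0],D=C[1],R=C[2],t=C[3])
u=proj(C,[[.485,.10,.02],[.485,-.205,.02],[.66,-.205,.02],[.66,.1,.02]]); x0,y0=np.maximum(u.min(0)-8,0).astype(int); x1,y1=(u.max(0)+8).astype(int); y1=min(y1,480);x1=min(x1,640)
s=min(800/(x1-x0),600/(y1-y0)); s=np.floor(s*10)/10; print('crop',x0,y0,s)
cv2.imwrite(f'pics/{n}.png',im); cv2.imwrite(f'pics/{n}c.png',cv2.resize(im[y0:y1,x0:x1],None,fx=s,fy=s,interpolation=cv2.INTER_CUBIC))
E
python3 snap.py w2
```

```text
time: 6.88
position: [0.5698, -0.0531, 0.2449]
tool_rot: [0.005, 1.0, 0.0, -0.0]
ft_force: [-0.5, 0.4, -0.8]
grip_width: 0.087
grip_force: 0.0
crop 147 106 2.3
```

View pics/w2c.png

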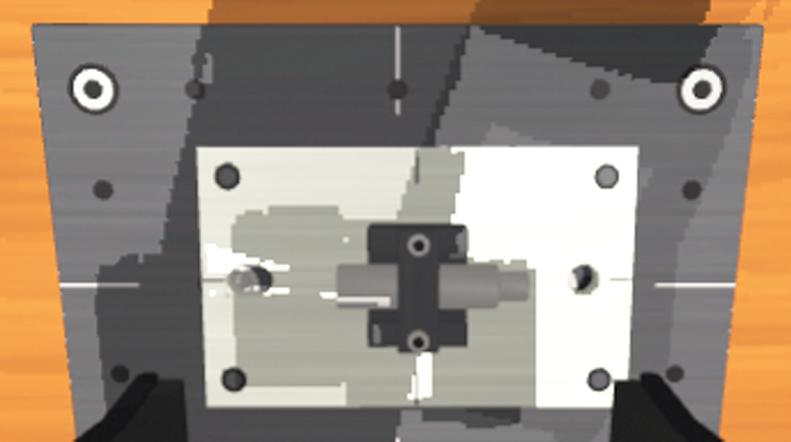

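The plate is now square to the base. It is still short in x and off towards +y (plate scribe at column 417, base scribe at 398). The slot is at (250,280) and the round hole at (583,279). The slot's pin shows in the slot's left half.

Run:
```python
from fit import *
d=np.load('pics/w2.npz'); C=(d['K'],d['D'],d['R'],d['t'])
f=lambda L:np.array([(147+(a+.5)/2.3-.5,106+(b+.5)/2.3-.5) for a,b in L])
rb=fit_base(C,f([(32,25),(763,25),(60,285),(735,285),(397,25)])); print(rb.fun.round(1))
rp=fit_plate(C,rb.x,f([(197,147),(638,147),(629,408),(207,407),(583,279),(250,280)])); print(rp.fun.round(1)); report(rb.x,rp.x)
```

```text
[-2.2 -0.2  2.  -0.2 -1.4  0.6  1.3  0.5  0.2  0.1]
[-0.1 -0.5  0.2 -0.7 -0.6  0.1 -0.2  0.7  0.8  0.4 -0.1  0.1]
base [ 0.5951 -0.0533 -0.0092] plate mm/deg [-6.4  8.2] 0.05 hole err mm round/slot [[-6.4, 8.2], [-6.3, 8.2]]
world corners [[0.5331, -0.1346, 0.02], [0.5346, 0.0454, 0.02], [0.6446, 0.0445, 0.0332], [0.6431, -0.1355, 0.0332]]
```

```bash
python3 -m jog '[0,-0.008,0.04,0,0, 0,-0.009,0.045,0,0, 0,0,0.041,0.02,0, 0,0,0,0.05,0, 0,0,0,0.05,0, 0,0,0,0.04,0, 0,0,0,0.025,0, 0,0,0,0.009,0, 0,0,0,0,0, 0,0,0,0,0]'
```

```text
time: 8.18
position: [0.5893, 0.0722, 0.0522]
tool_rot: [0.005, 1.0, -0.0, 0.001]
ft_force: [0.3, 0.9, 0.4]
grip_width: 0.0017
grip_force: 0.0
```

```bash
python3 -m jog '[0,0,-0.004,0.002,0, 0,0,-0.003,0,0, 0,0,-0.003,0,0, 0,0,-0.003,0,0, 0,0,-0.002,0,0, 0,0,-0.002,0,0, 0,0,-0.002,0,0, 0,0,-0.001,0,0, 0,0,0,0,0, 0,0,0,0,0]'
```

```text
time: 9.43
position: [0.5885, 0.0528, 0.0493]
tool_rot: [0.005, 1.0, 0.0, -0.0]
ft_force: [-0.6, 5.1, 0.7]
grip_width: 0.0001
grip_force: 2.1
```

```bash
python3 -m jog '[0,0,0.012,0,0, 0.03,0,0,-0.05,0, 0.087,0,0,-0.05,0, 0.087,0.01,-0.03,-0.05,0, 0.087,0.008,-0.045,-0.045,0, 0.087,0,-0.042,0,0, 0.087,0,0,0,0, 0.087,0,0,0,0]'; python3 snap.py w3
```

```text
time: 10.42
position: [0.5693, -0.051, 0.2428]
tool_rot: [0.005, 1.0, 0.0, -0.001]
ft_force: [-0.3, 0.1, 0.2]
grip_width: 0.0624
grip_force: 0.0
crop 144 107 2.3
```

View pics/w3c.png

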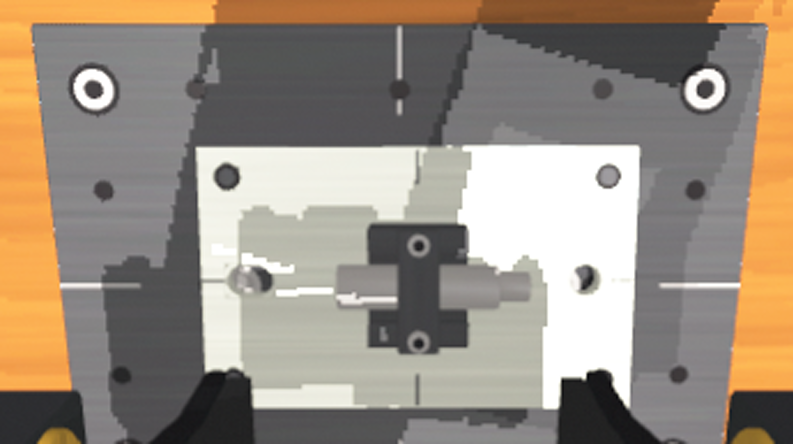

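The plate has hardly moved (its scribe is at 417.5 against the base's 400). The fingers are thinner at the tips than their backs, so contact only just began at 5 N. I'll fit the remaining offset.

```bash
python3 - <<'E'
from fit import *
d=np.load('pics/w3.npz'); C=(d['K'],d['D'],d['R'],d['t'])
f=lambda L:np.array([(144+(a+.5)/2.3-.5,107+(b+.5)/2.3-.5) for a,b in L])
rb=fit_base(C,f([(32,25),(767,25),(60,286),(740,286),(399.5,25)])); print(rb.fun.round(1))
rp=fit_plate(C,rb.x,f([(196,147),(639,146),(631,408),(585,279),(250,280)]),idx=[0,1,2,4,5]); print(rp.fun.round(1)); report(rb.x,rp.x)
E
python3 -m jog '[0.03,-0.008,0.04,0,0, 0,-0.009,0.045,0,0, 0,0,0.041,0.02,0, 0,0,0,0.05,0, 0,0,0,0.05,0, 0,0,0,0.04,0, 0,0,0,0.025,0, 0,0,0,0.009,0, 0,0,0,0,0, 0,0,0,0,0]'
```

```text
[-2.  -0.2  2.  -0.2 -1.   0.6  1.   0.6  0.1  0.1]
[-0.1 -0.3  0.3 -0.7 -0.5  0.2  0.6  0.3 -0.2  0.6]
base [ 0.5953 -0.0533 -0.0099] plate mm/deg [-6.7  7.5] 0.24 hole err mm round/slot [[-7.0, 7.5], [-6.4, 7.5]]
world corners [[0.5332, -0.1354, 0.0201], [0.5343, 0.0446, 0.02], [0.6443, 0.044, 0.033], [0.6432, -0.136, 0.0331]]
time: 11.72
position: [0.5889, 0.0747, 0.0503]
tool_rot: [0.005, 1.0, -0.0, 0.001]
ft_force: [0.6, -0.4, 0.5]
grip_width: 0.0005
grip_force: 0.0
```

```bash
python3 -m jog '[0,0,-0.008,0.001,0, 0,0,-0.007,0,0, 0,0,-0.003,0,0, 0,0,-0.002,0,0, 0,0,-0.002,0,0, 0,0,-0.002,0,0, 0,0,-0.002,0,0, 0,0,-0.002,0,0, 0,0,-0.001,0,0, 0,0,-0.001,0,0, 0,0,0,0,0, 0,0,0,0,0]'; python3 -m jog '[0,0,0.012,0,0, 0,0,0,-0.05,0, 0.06,0,0,-0.05,0, 0.087,0.01,-0.024,-0.05,0, 0.087,0.008,-0.04,-0.045,0, 0.087,0,-0.04,0,0, 0.087,0,0,0,0, 0.087,0,0,0,0]'; python3 snap.py w4
```

```text
time: 13.22
position: [0.5875, 0.0442, 0.0481]
tool_rot: [0.005, 1.0, -0.0, -0.0]
ft_force: [0.1, 2.6, -1.6]
grip_width: 0.0002
grip_force: 1.4
time: 14.22
position: [0.5685, -0.0469, 0.243]
tool_rot: [0.005, 1.0, 0.0, -0.0]
ft_force: [-0.3, -0.5, -0.0]
grip_width: 0.0524
grip_force: 0.0
crop 140 108 2.3
```

View pics/w4c.png

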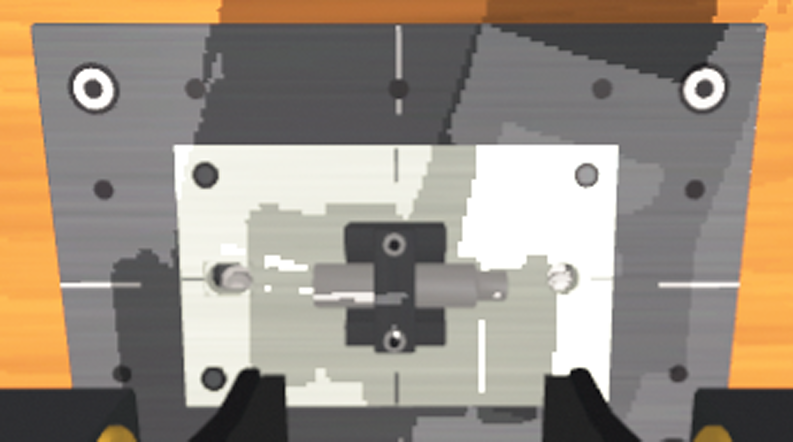

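The plate's scribe (396) is now within about 1 mm of the base's (398), and it is still parallel. The round pin shows centred in the hole at (562,278).

Run:
```python
from fit import *
d=np.load('pics/w4.npz'); C=(d['K'],d['D'],d['R'],d['t'])
f=lambda L:np.array([(140+(a+.5)/2.3-.5,108+(b+.5)/2.3-.5) for a,b in L])
rb=fit_base(C,f([(32,25),(766,25),(60,285),(739,285),(398.5,25)])); print(rb.fun.round(1))
rp=fit_plate(C,rb.x,f([(175,146),(618,145),(610,406),(187,407),(562,278),(228,278)])); print(rp.fun.round(1)); report(rb.x,rp.x)
```

```text
[-2.2 -0.4  1.9 -0.2 -0.9  0.7  1.2  0.7  0.1 -0. ]
[-0.4 -0.7 -0.1 -0.7 -0.5  0.4 -0.4  0.4  1.3  0.2  0.2  0.5]
base [ 0.5954 -0.0533 -0.01  ] plate mm/deg [-7.2 -1. ] 0.14 hole err mm round/slot [[-7.4, -1.0], [-7.0, -1.0]]
world corners [[0.5326, -0.1439, 0.0201], [0.5339, 0.0361, 0.02], [0.6439, 0.0353, 0.033], [0.6425, -0.1447, 0.033]]
```

```bash
python3 -m jog '[0.087,0.03,-0.004,0,0, 0.087,0.026,-0.0037,0.03,0, 0.087,0,0,0.05,0, 0.087,0,0,0.05,0, 0.087,0,0,0.04,0, 0.087,0,0,0.022,0, 0.087,0,0,0.007,0, 0.087,0,0,0,0, 0.087,0,0,0,0]'
```

```text
time: 15.4
position: [0.5135, -0.0543, 0.0449]
tool_rot: [0.004, 1.0, -0.0, 0.001]
ft_force: [0.0, -0.6, -0.0]
grip_width: 0.0869
grip_force: 0.0
```

```bash
python3 -m jog '[0.087,-0.006,0,0,0, 0.087,-0.003,0,0,0, 0.087,-0.002,0,0,0, 0.087,-0.002,0,0,0, 0.087,-0.001,0,0,0, 0.087,-0.001,0,0,0, 0.087,0,0,0,0, 0.087,0,0,0,0]'; python3 -m jog '[0.087,-0.001,0,0,0, 0.087,0,0,0,0]'; python3 -m jog '[0.087,-0.001,0,0,0, 0.087,0,0,0,0]'
```

```text
time: 16.4
position: [0.5241, -0.054, 0.044]
tool_rot: [0.005, 1.0, 0.001, -0.004]
ft_force: [-6.6, -2.0, 4.9]
grip_width: 0.0871
grip_force: 3.4
time: 16.65
position: [0.525, -0.0539, 0.044]
tool_rot: [0.005, 1.0, 0.001, -0.004]
ft_force: [-6.4, -1.1, 5.3]
grip_width: 0.087
grip_force: 3.5
time: 16.9
position: [0.5298, -0.0547, 0.0442]
tool_rot: [0.005, 1.0, 0.0, 0.0]
ft_force: [-2.9, -1.0, 0.4]
grip_width: 0.0866
grip_force: 1.0
```

The force fell suddenly and the hand jumped 5 mm, so the plate may have dropped. I'll back off and look.

```bash
python3 -m jog '[0.087,0.012,0,0,0, 0.087,0,0,-0.05,0, 0.087,0,0,-0.05,0, 0.087,-0.02,0,-0.05,0, 0.087,-0.03,0,-0.05,0, 0.087,0,0,0,0, 0.087,0,0,0,0]'; python3 snap.py w5
```

```text
time: 17.77
position: [0.5665, -0.0547, 0.2434]
tool_rot: [0.005, 1.0, 0.0, -0.001]
ft_force: [0.2, -0.8, -0.0]
grip_width: 0.0872
grip_force: 0.0
crop 149 110 2.3
```

View pics/w5c.png

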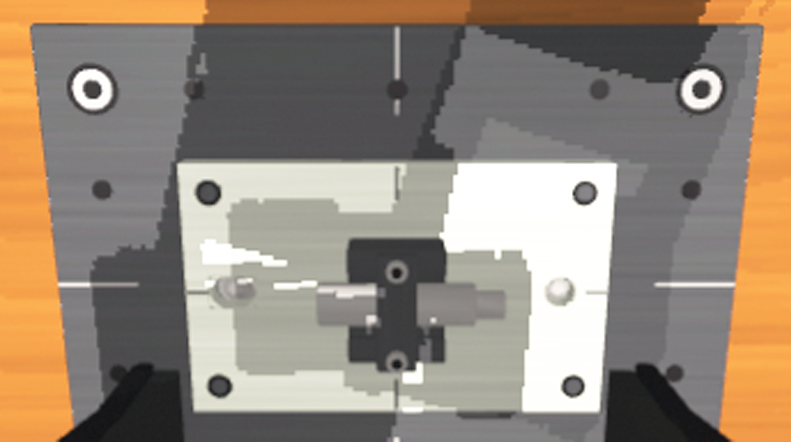

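Both pins now fill their holes (round at (559,291), slot at (233,291)), and the scribes line up at column 397. I'll compare flat and tilted fits.

Run:
```python
from fit import *
d=np.load('pics/w5.npz'); C=(d['K'],d['D'],d['R'],d['t'])
f=lambda L:np.array([(149+(a+.5)/2.3-.5,110+(b+.5)/2.3-.5) for a,b in L])
rb=fit_base(C,f([(31,25),(763,25),(58,285),(735,285),(397,25)]))
for flat in (True,False):
    rp=fit_plate(C,rb.x,f([(177,163),(617,163),(600,413),(193,413),(559,291),(233,291)]),flat); print(flat,rp.cost,rp.fun.round(1)); report(rb.x,rp.x,flat)
```

```text
True 1.2901764296878142 [-0.1  0.1 -0.2  0.2 -0.4 -0.8  0.2 -0.8  0.7  0.6 -0.2  0.5]
base [ 0.5951 -0.0533 -0.0097] plate mm/deg [-0.7 -0.1] -0.02 hole err mm round/slot [[-0.6, -0.1], [-0.7, -0.1]]
world corners [[0.5386, -0.1429, 0.02], [0.5404, 0.0371, 0.02], [0.6504, 0.036, 0.02], [0.6486, -0.144, 0.02]]
False 28.912040872654355 [-0.2 -2.8  0.  -2.5  3.1  2.9 -3.3  2.7  2.2  0.1 -1.7 -0.1]
base [ 0.5951 -0.0533 -0.0097] plate mm/deg [-1.8 -0.2] -0.08 hole err mm round/slot [[-1.7, -0.2], [-1.8, -0.2]]
world corners [[0.5374, -0.1429, 0.02], [0.5394, 0.0371, 0.02], [0.6494, 0.0359, 0.0343], [0.6474, -0.1441, 0.0343]]
```

Run:
```python
import cv2
from rig import robot
im=robot.camera('scene')[200:350,180:400]; cv2.imwrite('pics/s5.png',cv2.resize(im,None,fx=3.6,fy=3.6,interpolation=cv2.INTER_CUBIC))
```

```text
(no output)
```

View pics/s5.png

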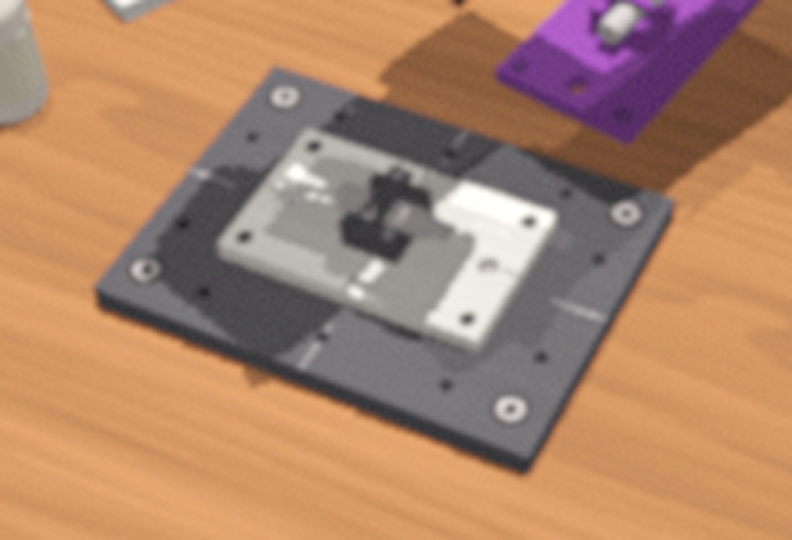

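The scene view shows the plate lying flat on the base with no gap under its far (+x) edge from (220,255) to (480,350). The flat fit is clearly better than the tilted one, with hole errors under 1 mm. The hand is clear of everything, so I'm handing in.

```bash
python3 -c "
from rig import robot
print(robot.hand_in())"
```

```text
the job is handed in; nothing more can be done
None
```

The plate is seated flat on the base with both holes over their pins (hole errors under 1 mm by camera fit), pushed on its edges only, and the job was handed in at about 18 s of the 72 s limit.

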